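Find the tilting hatch in the studio bench duct and push it open

TASK

The service duct on the painting table is closed by four plywood cover boards that look alike: three are fixed, and one is the access hatch over the sockets, which tilts on a pivot. With your fingertips, press the boards one after another on the round mark at their far end until you find the one that rocks and its near edge comes up; then push that raised edge up and away from you until the hatch stands wide open, upright or leaning a little back, and leave it standing by itself. Pick nothing up, and leave the paint jar, the white pot and the water glass standing where they are.

Things in the scene. Friction and masses are not known exactly. Their poses are not given: they have to be found in the camera images.
- duct: Grey steel service duct fixed on the table, a long low box 194 mm (its x, away from the robot) by 566 mm (its y, to the left) by 120 mm high; origin at the centre of its underside, on the table; z up. A 15 mm rim runs along the near and far sides, a 50 mm closed cap is at each end. Under the boards it is hollow: at a mark there is room for a fingertip to press down to 60 mm below the top.
- duct_top (a point): Centre of the duct's top, 120 mm above the table, axes as the duct's. The four plywood boards lie in a row along y, centred at y = +171, +57, -57 and -171 mm from here; each is 160 mm along x, 100 mm along y and 15 mm thick, flush with the rim, 2 mm gaps round it, 10 mm ribs between the bays. Fixed boards do not give when pressed (less than 1 mm).
- mark_1 (a point): Centre of the round dark-ringed press mark (26 mm across, flush) on the board in place 1, the leftmost (+y): on its top face, 18 mm from its far end, midway across its width. Axes as the duct's. The board in this place may be a fixed one or the hatch: that changes with every start and cannot be seen.
- mark_2 (a point): Centre of the round dark-ringed press mark (26 mm across, flush) on the board in place 2, second from the left: on its top face, 18 mm from its far end, midway across its width. Axes as the duct's. The board in this place may be a fixed one or the hatch: that changes with every start and cannot be seen.
- mark_3 (a point): Centre of the round dark-ringed press mark (26 mm across, flush) on the board in place 3, third from the left: on its top face, 18 mm from its far end, midway across its width. Axes as the duct's. The board in this place may be a fixed one or the hatch: that changes with every start and cannot be seen.
- mark_4 (a point): Centre of the round dark-ringed press mark (26 mm across, flush) on the board in place 4, the rightmost (-y): on its top face, 18 mm from its far end, midway across its width. Axes as the duct's. The board in this place may be a fixed one or the hatch: that changes with every start and cannot be seen.
- hatch (a joint): Tilt of the hatch, whichever place it lies in, rad: 0 flush, 1.57 upright, 1.75 stop. Its axis runs along the duct's y at the board's underside, 42 mm nearer the robot than its mark, 100 mm from its near end. About 5 N on the mark sinks the far end (10 mm deep tilts it about 0.3, 30 mm about 0.8) and lifts the near end; 2 to 4 N pushes the raised edge on. Stiff pivot: it stays where left.
- red_jar: Red paint jar with white cap, 66 mm across, 95 mm tall, loose on the table on the robot's side of the duct; origin at the centre of its underside. To be left alone.
- white_pot: Small white paint pot, 52 mm across, 48 mm tall, loose on the table beyond the duct; origin at the centre of its underside. To be left alone.
- water_glass: Clear glass for rinsing brushes, 72 mm across, 80 mm tall, loose on the table beyond the duct; origin at the centre of its underside. To be left alone.

How it is judged:
By the outcome, as a careful person would: the job done as asked, in the order asked, and still so for the second after the job is handed in, with the robot touching nothing.
It also fails if it takes over 54 s, if anything falls off the work surface, if the arm or the gripper's body presses on something with over 40 N, if the wrist force passes 120 N, or if a joint passes its speed limit or range.

ROBOT

A 6-joint arm with a two-finger parallel gripper is mounted at the origin on the work surface. World frame = base frame: x ahead of the robot, y to its left, z up, the work surface at z = 0. Lengths are in m, angles in rad, forces in N, time in s.
With the tool pointing down it reaches from about 0.325 to 1 m from the base axis. Payload 5.1 kg.
Tool frame: the origin (TCP) lies at the very end of the fingers, on their centre line; the grasp point (between the pads) lies 19 mm behind it; z points along the fingers, y is the line along which they close (so a half turn about z gives the same grasp; the last joint's range is limited). The gripper opens to 85 mm and grips with 20 to 120 N. Pads are 22 mm wide; open, the fingers measure 114 mm over their backs; the gripper's body (76 mm by 85 mm) begins 54 mm behind the grasp point. The pads swing forward as they close: fully open they stand 13 mm farther back than shut.
Start: joints at [1.089, 0.124, 1.65, -0, 1.367, -0.083], TCP at [0.252, 0.599, 0.199] pointing down, gripper open.
Joint ranges: [-2.61, 2.61], [-1.02, 2.33], [0.03, 2.71], [-1.35, 4.49], [0.32, 2.68], [-2.91, 2.91]. Speed limits (rad/s): [2.57, 2.57, 3.14, 3.14, 3.14, 3.14].

INTERFACE

Orientations are given as a 3x3 rotation matrix whose columns are the frame's x, y, z axes.
In Python, from workcell import * gives the robot as it stands.
- The arm moves only by the tool apply_moves, never from a script. Its argument "steps" is a list of rows, each a list of 7 numbers: the closure, from 0 (fully open) to 1 (shut), then the shift along the tool's x, y, z in m, then the turn, a rotation vector about the tool's x, y, z in rad. In form: [[grip, dx, dy, dz, ax, ay, az], ...]. A call has 1 to 12 rows; each row shifts and turns the commanded pose from where the row before left it, along the tool's axes as they then stand; what a row does not reach is not made up. A row lasts 1/8 s, in which the tool goes at most 62.5 mm and 10.7 degrees, less where a joint would pass 70% of its speed; a pose out of reach is approached as far as the arm can. A call is refused whole if a number of a shift passes 0.0625 or a number of a turn 0.188, either way. A call with a gripper value outside its range is refused whole. The fingers move at their own pace and stop on an object; "grip_force" is the grip in N (left out, the last holds). Time passes only in rows, so rows that do not move let the fingers close. It gives the time, the measured TCP pose, the force, the opening and the grip force at its end, in the units of the state.
- observe(): the state, without advancing time (a new reading comes with each control period).
- snapshot(name): name is "scene" or "top"; returns a dict with "image" (384x512x3 uint8, red, green, blue), "vertical_fov" (degrees; the focal length in pixels is half the picture's height over the tangent of half this angle, whatever the lens; pixels are square), "cx", "cy" (the principal point, pixels), "R" (3x3) and "t" (3): a world point X has camera coordinates R X + t. Camera axes: x right, y down, z forward; pixel columns grow to the right and rows downward; lengths in m; the calibration is good to about 2 mm. A picture is of the moment at which its call begins. There is no depth.
- finish_job(): hands the job in; it is judged then, once.
The state is a dict: "time_s": time; "joint_pos": joint angles; "joint_vel": joint speeds; "tau": joint torques, N m; "tcp_pos": TCP position; "orientation": TCP orientation; "force": force on the tool from outside, world axes, zero at the start; "wrist_torque": the same for the moment, N m; "width": opening from 0.0 (shut) to 1.0 (fully open); "gripper_force": force on a finger pad.
Only numpy, scipy, OpenCV 4.12 (cv2) and the standard library are available. Lean on these libraries where they do the work, as an engineer would, in place of code of your own. Each camera call takes 0.05 s, during which the arm holds its last target. There are 200 camera calls.

## Working session

There is one attempt and no reset: what is moved stays moved. The work goes in short steps, Python scripts to look and compute and a tool call to move; the robot and the scene stay as the last step left them, time stands still between calls to the robot, and variables do not carry over. Pictures are saved under pics/ and viewed, at most 10 in all, crops included, and the job is handed in when it is done.

Besides the shell and the picture viewer there is one more tool, called after "Request:" by a JSON object that holds its "op" and its "data". apply_moves: Moves the arm, as the interface text tells. Its arguments: {"type":"object","properties":{"steps":{"type":"array","items":{"type":"array","items":{"type":"number"}}},"grip_force":{"type":"number"}},"required":["steps"]}

```bash
mkdir -p pics
python3 - <<'E'
from workcell import *
import cv2
for n in ("scene","top"):
    s=snapshot(n); cv2.imwrite(f"pics/{n}0.png",s["image"][:,:,::-1])
    print(n,s["vertical_fov"],s["cx"],s["cy"],s["R"],s["t"])
o=observe();print(o["time_s"],o["tcp_pos"],o["orientation"],o["force"])
E
```

```text
scene 43.96723872523684 249.9239006869848 193.7850000699481 [[ 0.62772464  0.77838217  0.00910936]
 [ 0.66038974 -0.52630153 -0.53562309]
 [-0.41212519  0.34223954 -0.84440803]] [-0.37391934 -0.26754289  1.26449242]
top 55.2054665968456 252.87086177819032 190.17075135339056 [[-0.01004519 -0.99989135  0.010788  ]
 [-0.9806494   0.00774131 -0.19561909]
 [ 0.19551432 -0.01254427 -0.98062062]] [0.0368834  0.53858456 0.74981531]
0.1 [0.2521297  0.59843795 0.19765601] [[-9.21540640e-01  3.88280920e-01 -8.80447503e-04]
 [ 3.88281891e-01  9.21539064e-01 -1.71079095e-03]
 [ 1.47099283e-04 -1.91842521e-03 -9.99998149e-01]] [ 0.00542622 -0.70185882 -0.68792696]
```

View pics/top0.png

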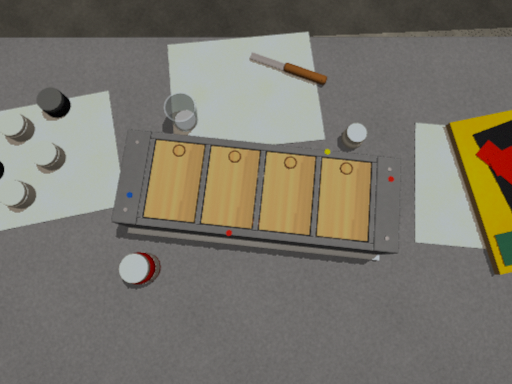

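View pics/scene0.png

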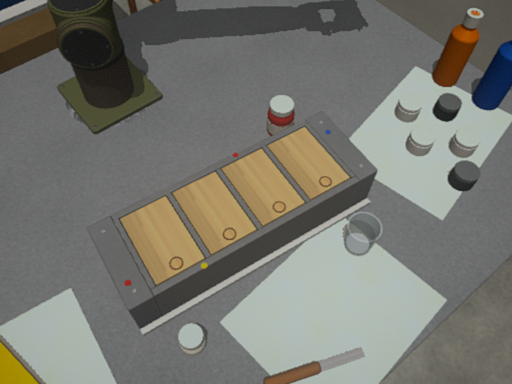

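The top view shows the four marks at about (179,150), (235,156), (291,162) and (346,168). The jar is at (138,268), the glass at (182,112) and the pot at (356,133). Next I'll measure the board blobs at z = 0.12.

```bash
cat > h.py <<'E'
import numpy as np, cv2
def ray(s,uv,z):
    R=np.array(s["R"]);t=np.array(s["t"]);f=s["image"].shape[0]/2/np.tan(np.radians(s["vertical_fov"])/2)
    d=R.T@np.array([(uv[0]-s["cx"])/f,(uv[1]-s["cy"])/f,1]);c=-R.T@t
    return c+d*(z-c[2])/d[2]
def boards(s):
    h=cv2.cvtColor(s["image"],cv2.COLOR_RGB2HSV)
    m=cv2.inRange(h,(10,70,90),(28,190,255))
    cs=[c for c in cv2.findContours(m,cv2.RETR_EXTERNAL,cv2.CHAIN_APPROX_NONE)[0] if 1500<cv2.contourArea(c)<6000]
    return cs
E
python3 - <<'E'
from workcell import *
from h import *
np.set_printoptions(precision=4,suppress=True)
for n,mk in (("top",[(179,150),(235,156),(291,162),(346,168)]),("scene",[(325,181.5),(279,207),(229.5,234),(176,263)])):
    s=snapshot(n); P=[]
    for c in boards(s):
        w=np.array([ray(s,p[0],.12)[:2] for p in c],np.float32)
        r=cv2.minAreaRect(w); P.append(r[0]); print(n,r)
    P=np.array(sorted(P,key=lambda p:-p[1])); print(P.mean(0), np.diff(P,axis=0))
    print("marks",np.array([ray(s,p,.12) for p in mk]))
s=snapshot("top")
for k,uv,z in(("jarcap",(134,268),.095),("pot",(356,131),.048),("glass rim",(180,107),.08),("jarbase",(142,268),.0)):print(k,ray(s,uv,z))
E
```

```text
top ((0.5080244541168213, -0.1489252746105194), (0.10079465061426163, 0.16086448729038239), 83.24903869628906)
top ((0.5215203762054443, -0.03580804914236069), (0.10094352811574936, 0.1608256995677948), 83.2436294555664)
top ((0.5348751544952393, 0.0770905464887619), (0.10117395967245102, 0.16085559129714966), 83.23344421386719)
top ((0.5482913255691528, 0.19022388756275177), (0.10116495937108994, 0.16094043850898743), 83.13414001464844)
[0.5282 0.0206] [[-0.0134 -0.1131]
 [-0.0134 -0.1129]
 [-0.0135 -0.1131]]
marks [[ 0.6103  0.1828  0.12  ]
 [ 0.5968  0.0686  0.12  ]
 [ 0.5833 -0.0452  0.12  ]
 [ 0.5699 -0.1566  0.12  ]]
scene ((0.5101967453956604, -0.1496819257736206), (0.102364182472229, 0.16239453852176666), 83.27488708496094)
scene ((0.5232899188995361, -0.03611388057470322), (0.1021343395113945, 0.162516787648201), 83.27216339111328)
scene ((0.536443829536438, 0.07731114327907562), (0.10211475938558578, 0.16276441514492035), 83.28002166748047)
scene ((0.5497387647628784, 0.19075754284858704), (0.1024407148361206, 0.16279545426368713), 83.27140045166016)
[0.5299 0.0206] [[-0.0133 -0.1134]
 [-0.0132 -0.1134]
 [-0.0131 -0.1136]]
marks [[ 0.6109  0.1839  0.12  ]
 [ 0.5982  0.0705  0.12  ]
 [ 0.5847 -0.0426  0.12  ]
 [ 0.5708 -0.156   0.12  ]]
jarcap [0.3753 0.2694 0.095 ]
pot [ 0.6756 -0.2046  0.048 ]
glass rim [0.7219 0.1913 0.08  ]
jarbase [0.3743 0.2806 0.    ]
```

Request:
{"op": "apply_moves", "data": {"steps": [[1,0,0,0,0,0,-0.14],[1,0,0,0,0,0,-0.141],[1,-0.0405,-0.037,0,0,0,0],[1,-0.0405,-0.037,0,0,0,0],[1,-0.0405,-0.037,0,0,0,0],[1,-0.0405,-0.037,0,0,0,0],[1,-0.0405,-0.037,0,0,0,0],[1,-0.0405,-0.037,0,0,0,0],[1,-0.0405,-0.037,0,0,0,0],[1,-0.0405,-0.037,0,0,0,0],[1,-0.0405,-0.037,0.02,0,0,0],[1,-0.0405,-0.037,0.02,0,0,0]]}}

```text
time_s: 1.75
tcp_pos: [0.6124, 0.1825, 0.1588]
orientation: [[-0.993, 0.118, 0.001], [0.118, 0.993, 0.0], [-0.001, 0.001, -1.0]]
force: [0.1, -0.7, 0.5]
width: -0.001
gripper_force: 0.0
```

Request:
{"op": "apply_moves", "data": {"steps": [[1,0,0,0,0,0,0]]}}

```text
time_s: 1.88
tcp_pos: [0.6116, 0.1805, 0.156]
orientation: [[-0.992, 0.122, -0.004], [0.122, 0.993, -0.001], [0.004, -0.002, -1.0]]
force: [-0.6, 0.2, -1.1]
width: -0.0
gripper_force: 0.0
```

Request:
{"op": "apply_moves", "data": {"steps": [[1,0,0.002,0.015,0,0,0],[1,0,0,0.013,0,0,0],[1,0,0,0.005,0,0,0],[1,0,0,0.004,0,0,0],[1,0,0,0.002,0,0,0],[1,0,0,0,0,0,0]]}}

```text
time_s: 2.62
tcp_pos: [0.6114, 0.1861, 0.12]
orientation: [[-0.993, 0.117, 0.0], [0.117, 0.993, 0.0], [-0.0, 0.0, -1.0]]
force: [0.4, -0.3, -0.1]
width: 0.004
gripper_force: 0.0
```

Request:
{"op": "apply_moves", "data": {"steps": [[1,0,-0.002,0.003,0,0,0],[1,0,0,0,0,0,0]]}}

```text
time_s: 2.88
tcp_pos: [0.611, 0.1837, 0.1166]
orientation: [[-0.993, 0.118, -0.0], [0.118, 0.993, -0.0], [0.0, -0.0, -1.0]]
force: [-0.1, 1.3, 0.6]
width: -0.004
gripper_force: 0.0
```

Request:
{"op": "apply_moves", "data": {"steps": [[1,0,0,0.002,0,0,0],[1,0,0,0,0,0,0]]}}

```text
time_s: 3.12
tcp_pos: [0.611, 0.1839, 0.1146]
orientation: [[-0.993, 0.118, -0.0], [0.118, 0.993, -0.0], [0.0, -0.0, -1.0]]
force: [-0.6, -0.2, 1.1]
width: -0.0
gripper_force: 0.0
```

Request:
{"op": "apply_moves", "data": {"steps": [[1,0,0,0.002,0,0,0],[1,0,0,0,0,0,0]]}}

```text
time_s: 3.38
tcp_pos: [0.611, 0.1839, 0.1126]
orientation: [[-0.993, 0.117, -0.0], [0.117, 0.993, -0.0], [0.0, -0.0, -1.0]]
force: [0.6, 0.9, 0.5]
width: -0.0
gripper_force: 0.0
```

Request:
{"op": "apply_moves", "data": {"steps": [[1,0,0,0.002,0,0,0],[1,0,0,0,0,0,0]]}}

```text
time_s: 3.62
tcp_pos: [0.611, 0.1839, 0.1106]
orientation: [[-0.993, 0.118, -0.0], [0.118, 0.993, -0.0], [0.0, -0.0, -1.0]]
force: [-0.4, 0.3, 0.3]
width: 0.001
gripper_force: 0.0
```

Run:
```python
from workcell import *
import cv2
a=snapshot("scene")["image"][80:330,80:400]
cv2.imwrite("pics/p1.png",cv2.resize(a,None,fx=2.4,fy=2.4)[:,:,::-1])
print(observe()["force"],observe()["tcp_pos"])
```

```text
[-0.41885899  0.63185127 -0.37367765] [0.61105315 0.18392384 0.1106684 ]
```

View pics/p1.png

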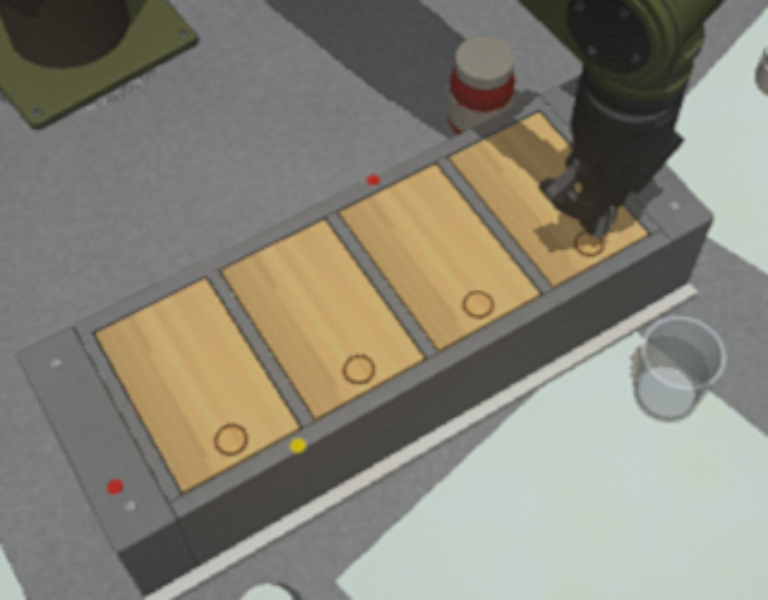

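Run:
```python
from workcell import *
from h import *
s=snapshot("scene");t=snapshot("top")
def pr(s,X):
    c=np.array(s["R"])@X+np.array(s["t"]);f=192/np.tan(np.radians(s["vertical_fov"])/2);return c[:2]/c[2]*f+[s["cx"],s["cy"]]
X=np.array(observe()["tcp_pos"]);print(pr(s,X),pr(t,X),pr(s,X+[0,0,.01]),pr(t,X+[0,0,.01]))
a=s["image"][110:210,260:380];b=t["image"][110:210,120:240]
a=cv2.resize(a,(390,325),interpolation=cv2.INTER_CUBIC);b=cv2.resize(b,(390,325),interpolation=cv2.INTER_CUBIC)
cv2.imwrite("pics/z1.png",np.clip(np.hstack([a,b])[:,:,::-1]*1.5,0,255))
```

```text
[324.47356648 184.03971979] [179.26670446 150.93678657] [325.16469302 181.33844381] [178.35532368 149.46304126][ WARN:0@0.847] global loadsave.cpp:1063 imwrite_ Unsupported depth image for selected encoder is fallbacked to CV_8U.
```

View pics/z1.png

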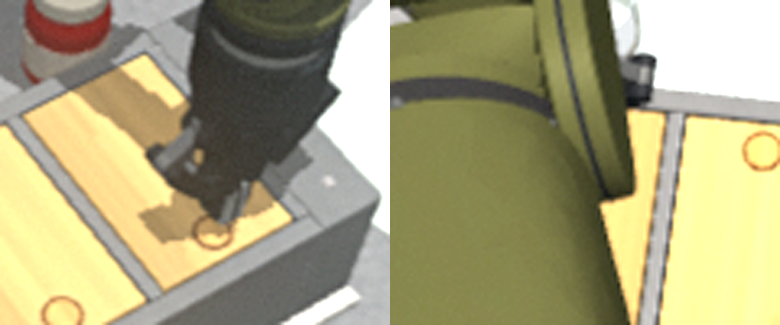

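The crop shows the shut fingertip ending at about (328,178), still just above the ring at (325,182). There is no force either, so it hasn't touched yet and I'll go on down.

Request:
{"op": "apply_moves", "data": {"steps": [[1,0,0,0.002,0,0,0],[1,0,0,0.002,0,0,0],[1,0,0,0,0,0,0]]}}

```text
time_s: 4.15
tcp_pos: [0.6109, 0.1839, 0.1064]
orientation: [[-0.993, 0.118, -0.001], [0.118, 0.993, -0.0], [0.001, -0.0, -1.0]]
force: [0.5, 0.0, -0.2]
width: 0.001
gripper_force: 0.0
```

Request:
{"op": "apply_moves", "data": {"steps": [[1,0,0,0.002,0,0,0],[1,0,0,0.001,0,0,0],[1,0,0,0,0,0,0]]}}

```text
time_s: 4.53
tcp_pos: [0.611, 0.1839, 0.1037]
orientation: [[-0.993, 0.118, -0.0], [0.118, 0.993, -0.0], [0.0, -0.0, -1.0]]
force: [-0.4, -0.5, -0.7]
width: -0.001
gripper_force: 0.0
```

Request:
{"op": "apply_moves", "data": {"steps": [[1,0,0,0.002,0,0,0],[1,0,0,0.001,0,0,0],[1,0,0,0,0,0,0]]}}

```text
time_s: 4.9
tcp_pos: [0.611, 0.1839, 0.1007]
orientation: [[-0.993, 0.118, -0.0], [0.118, 0.993, -0.0], [0.0, -0.0, -1.0]]
force: [0.1, -0.6, 0.4]
width: -0.0
gripper_force: 0.0
```

Run:
```python
from workcell import *
from h import *
s=snapshot("scene");i0=cv2.imread("pics/scene0.png")
a=s["image"][:,:,::-1]
k=np.hstack([cv2.resize(x[110:210,260:380],(390,325),interpolation=cv2.INTER_CUBIC) for x in (i0,a)])
cv2.imwrite("pics/z2.png",np.clip(k.astype(float)*1.6,0,255).astype(np.uint8))
```

```text
(no output)
```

View pics/z2.png

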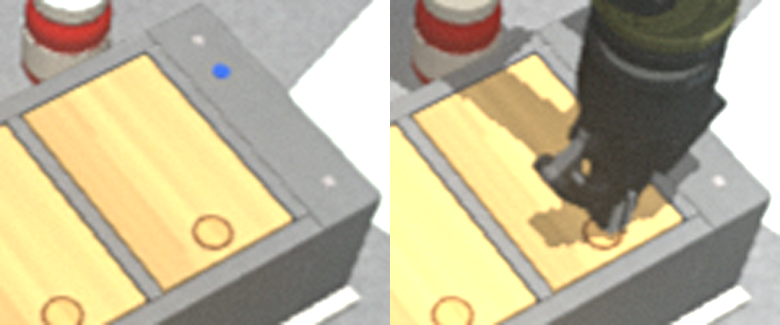

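The right crop shows the tip just reaching the ring (about (612,230), ring centre (602,233)), and the board is still flat. Reported z clearly reads lower than the real tip, so I'll continue until contact.

Request:
{"op": "apply_moves", "data": {"steps": [[1,0,0,0.002,0,0,0],[1,0,0,0,0,0,0]]}}

```text
time_s: 5.2
tcp_pos: [0.611, 0.1839, 0.0986]
orientation: [[-0.993, 0.118, -0.0], [0.118, 0.993, -0.0], [0.0, -0.0, -1.0]]
force: [-1.0, -0.5, 0.6]
width: -0.002
gripper_force: 0.0
```

Request:
{"op": "apply_moves", "data": {"steps": [[1,0,0,0.002,0,0,0],[1,0,0,0,0,0,0]]}}

```text
time_s: 5.45
tcp_pos: [0.611, 0.1839, 0.0965]
orientation: [[-0.993, 0.118, -0.0], [0.118, 0.993, -0.0], [0.0, -0.0, -1.0]]
force: [0.7, -0.1, -0.5]
width: -0.0
gripper_force: 0.0
```

Request:
{"op": "apply_moves", "data": {"steps": [[1,0,0,0.002,0,0,0],[1,0,0,0,0,0,0]]}}

```text
time_s: 5.7
tcp_pos: [0.611, 0.1839, 0.0946]
orientation: [[-0.993, 0.118, -0.0], [0.118, 0.993, -0.0], [0.0, -0.0, -1.0]]
force: [0.3, -0.2, -0.8]
width: -0.001
gripper_force: 0.0
```

Request:
{"op": "apply_moves", "data": {"steps": [[1,0,0,0.002,0,0,0],[1,0,0,0,0,0,0]]}}

```text
time_s: 5.95
tcp_pos: [0.611, 0.1839, 0.0926]
orientation: [[-0.993, 0.118, -0.0], [0.118, 0.993, -0.0], [0.0, -0.0, -1.0]]
force: [-0.1, 0.0, 0.6]
width: -0.001
gripper_force: 0.0
```

Request:
{"op": "apply_moves", "data": {"steps": [[1,0,0,0.002,0,0,0],[1,0,0,0,0,0,0]]}}

```text
time_s: 6.2
tcp_pos: [0.611, 0.1839, 0.0906]
orientation: [[-0.993, 0.118, -0.0], [0.118, 0.993, -0.0], [0.0, -0.0, -1.0]]
force: [-0.2, 0.9, 0.1]
width: -0.0
gripper_force: 0.0
```

Run:
```python
from workcell import *
from h import *
s=snapshot("scene");i0=cv2.imread("pics/scene0.png");t=snapshot("top")["image"][:,:,::-1]
a=s["image"][:,:,::-1]
print(observe()["force"],observe()["tau"])
k=np.hstack([cv2.resize(a[110:210,260:380],(480,400),interpolation=cv2.INTER_CUBIC),cv2.resize(t[110:260,110:230],(320,400),interpolation=cv2.INTER_CUBIC)])
cv2.imwrite("pics/z3.png",np.clip(k.astype(float)*1.6,0,255).astype(np.uint8))
```

```text
[-0.78819659 -0.9943588  -0.71654952] [-5.91045100e-04 -4.27067399e+01 -3.40764999e+01 -2.19076128e-04
  2.28457262e-03 -2.63573935e-05]
```

View pics/z3.png

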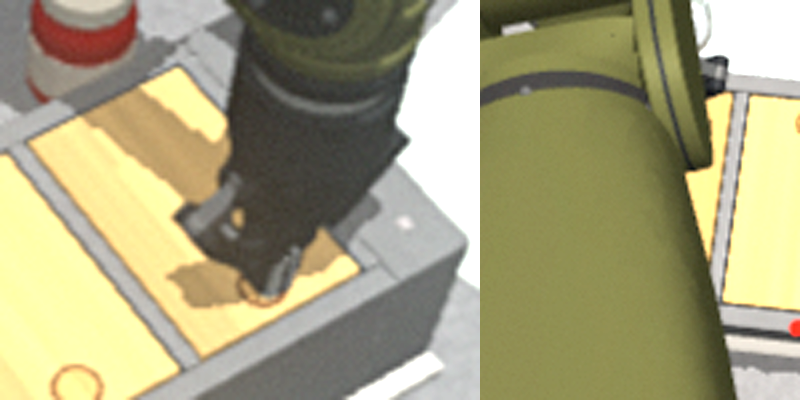

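The tip's far corner is at about (327,184) and the ring centre at (326,181). The tip is a few mm above the board and the board is flat.

Request:
{"op": "apply_moves", "data": {"steps": [[1,0,0,0.002,0,0,0],[1,0,0,0,0,0,0]]}}

```text
time_s: 6.55
tcp_pos: [0.611, 0.1839, 0.0886]
orientation: [[-0.993, 0.118, -0.0], [0.118, 0.993, -0.0], [0.0, -0.0, -1.0]]
force: [0.2, -0.4, -0.5]
width: 0.001
gripper_force: 0.0
```

Request:
{"op": "apply_moves", "data": {"steps": [[1,0,0,0.002,0,0,0],[1,0,0,0,0,0,0]]}}

```text
time_s: 6.8
tcp_pos: [0.6114, 0.184, 0.0876]
orientation: [[-0.993, 0.117, 0.0], [0.117, 0.993, 0.0], [-0.0, 0.0, -1.0]]
force: [-1.5, 0.1, 4.1]
width: -0.003
gripper_force: 2.0
```

Request:
{"op": "apply_moves", "data": {"steps": [[1,0,0,0.002,0,0,0],[1,0,0,0,0,0,0]]}}

```text
time_s: 7.05
tcp_pos: [0.6114, 0.184, 0.0875]
orientation: [[-0.993, 0.117, 0.0], [0.117, 0.993, -0.0], [-0.0, -0.0, -1.0]]
force: [-6.0, -1.8, 12.3]
width: 0.006
gripper_force: 6.1
```

Request:
{"op": "apply_moves", "data": {"steps": [[1,0,0,0.002,0,0,0],[1,0,0,0,0,0,0]]}}

```text
time_s: 7.3
tcp_pos: [0.6114, 0.184, 0.0875]
orientation: [[-0.993, 0.117, 0.0], [0.117, 0.993, -0.0], [-0.0, -0.0, -1.0]]
force: [-10.2, -1.8, 20.5]
width: -0.001
gripper_force: 10.0
```

Board 1 takes 20 N without giving, so it is fixed. Contact was at a reported z of 0.0875, so the real tip is about 32 mm higher than reported. Next is mark 2.

Request:
{"op": "apply_moves", "data": {"steps": [[1,0,0,-0.025,0,0,0],[1,0,-0.038,0,0,0,0],[1,0,-0.038,0,0,0,0],[1,0,-0.038,0,0,0,0],[1,0,0,0,0,0,0],[1,0,0,0.012,0,0,0],[1,0,0,0.006,0,0,0],[1,0,0,0.002,0,0,0],[1,0,0,0,0,0,0]]}}

```text
time_s: 8.43
tcp_pos: [0.5977, 0.0715, 0.0876]
orientation: [[-0.993, 0.116, -0.0], [0.116, 0.993, 0.0], [0.0, 0.0, -1.0]]
force: [-0.1, -0.3, 0.1]
width: -0.003
gripper_force: 0.2
```

Request:
{"op": "apply_moves", "data": {"steps": [[1,0,0,0.002,0,0,0],[1,0,0,0.001,0,0,0],[1,0,0,0,0,0,0]]}}

```text
time_s: 8.8
tcp_pos: [0.5978, 0.0715, 0.0875]
orientation: [[-0.993, 0.117, -0.0], [0.117, 0.993, 0.001], [0.001, 0.001, -1.0]]
force: [-7.7, 0.4, 13.5]
width: 0.002
gripper_force: 6.6
```

Request:
{"op": "apply_moves", "data": {"steps": [[1,0,0,0.002,0,0,0],[1,0,0,0,0,0,0]]}}

```text
time_s: 9.05
tcp_pos: [0.5978, 0.0715, 0.0875]
orientation: [[-0.993, 0.117, -0.001], [0.117, 0.993, 0.0], [0.001, 0.0, -1.0]]
force: [-12.8, 0.0, 21.6]
width: -0.002
gripper_force: 10.9
```

Board 2 is fixed too. Next is mark 3.

Request:
{"op": "apply_moves", "data": {"steps": [[1,0,0,-0.025,0,0,0],[1,0,-0.038,0,0,0,0],[1,0,-0.038,0,0,0,0],[1,0,-0.038,0,0,0,0],[1,0,0,0,0,0,0],[1,0,0,0.012,0,0,0],[1,0,0,0.006,0,0,0],[1,0,0,0.002,0,0,0],[1,0,0,0,0,0,0]]}}

```text
time_s: 10.18
tcp_pos: [0.5844, -0.0417, 0.0876]
orientation: [[-0.993, 0.116, -0.0], [0.116, 0.993, 0.0], [0.0, 0.0, -1.0]]
force: [0.3, 0.9, 0.4]
width: -0.004
gripper_force: 0.3
```

Request:
{"op": "apply_moves", "data": {"steps": [[1,0,0,0.002,0,0,0],[1,0,0,0.001,0,0,0],[1,0,0,0,0,0,0]]}}

```text
time_s: 10.55
tcp_pos: [0.5844, -0.0418, 0.0875]
orientation: [[-0.993, 0.117, -0.001], [0.117, 0.993, 0.001], [0.001, 0.001, -1.0]]
force: [-7.3, 3.0, 13.7]
width: -0.003
gripper_force: 6.8
```

Request:
{"op": "apply_moves", "data": {"steps": [[1,0,0,0.002,0,0,0],[1,0,0,0,0,0,0]]}}

```text
time_s: 10.8
tcp_pos: [0.5845, -0.0418, 0.0875]
orientation: [[-0.993, 0.117, -0.001], [0.117, 0.993, 0.001], [0.001, 0.0, -1.0]]
force: [-12.2, 2.6, 22.4]
width: 0.002
gripper_force: 11.2
```

Request:
{"op": "apply_moves", "data": {"steps": [[1,0,0,-0.025,0,0,0],[1,0,-0.038,0,0,0,0],[1,0,-0.038,0,0,0,0],[1,0,-0.038,0,0,0,0],[1,0,0,0,0,0,0],[1,0,0,0.012,0,0,0],[1,0,0,0.006,0,0,0],[1,0,0,0.002,0,0,0],[1,0,0,0,0,0,0]]}}

```text
time_s: 11.92
tcp_pos: [0.571, -0.1551, 0.0876]
orientation: [[-0.993, 0.117, -0.0], [0.117, 0.993, -0.0], [0.0, -0.0, -1.0]]
force: [0.3, -0.2, -0.1]
width: 0.003
gripper_force: 0.0
```

Request:
{"op": "apply_moves", "data": {"steps": [[1,0,0,0.002,0,0,0],[1,0,0,0.001,0,0,0],[1,0,0,0.002,0,0,0],[1,0,0,0,0,0,0]]}}

```text
time_s: 12.42
tcp_pos: [0.5724, -0.1557, 0.0841]
orientation: [[-0.993, 0.118, 0.004], [0.118, 0.993, -0.0], [-0.004, 0.0, -1.0]]
force: [1.7, 1.9, 4.1]
width: 0.001
gripper_force: 2.3
```

Board 4 rocks, so I'll sink it further.

Request:
{"op": "apply_moves", "data": {"steps": [[1,0,0,0.004,0,0,0],[1,0,0,0.004,0,0,0],[1,0,0,0.004,0,0,0],[1,0,0,0,0,0,0]]}}

```text
time_s: 12.92
tcp_pos: [0.574, -0.156, 0.0725]
orientation: [[-0.993, 0.118, 0.007], [0.118, 0.993, -0.001], [-0.007, -0.0, -1.0]]
force: [5.6, 2.1, 4.4]
width: -0.002
gripper_force: 2.7
```

Request:
{"op": "apply_moves", "data": {"steps": [[1,0,0,0.004,0,0,0],[1,0,0,0.004,0,0,0],[1,0,0,0.004,0,0,0],[1,0,0,0.002,0,0,0],[1,0,0,0,0,0,0]]}}

```text
time_s: 13.55
tcp_pos: [0.5704, -0.1556, 0.056]
orientation: [[-0.993, 0.118, -0.001], [0.118, 0.993, 0.0], [0.001, 0.0, -1.0]]
force: [2.9, 1.6, 2.2]
width: 0.002
gripper_force: 1.5
```

Run:
```python
from workcell import *
from h import *
a=snapshot("scene")["image"][110:330,60:320,::-1]
cv2.imwrite("pics/h1.png",np.clip(cv2.resize(a,(709,600),interpolation=cv2.INTER_CUBIC)*1.4,0,255).astype(np.uint8))
```

```text
(no output)
```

View pics/h1.png

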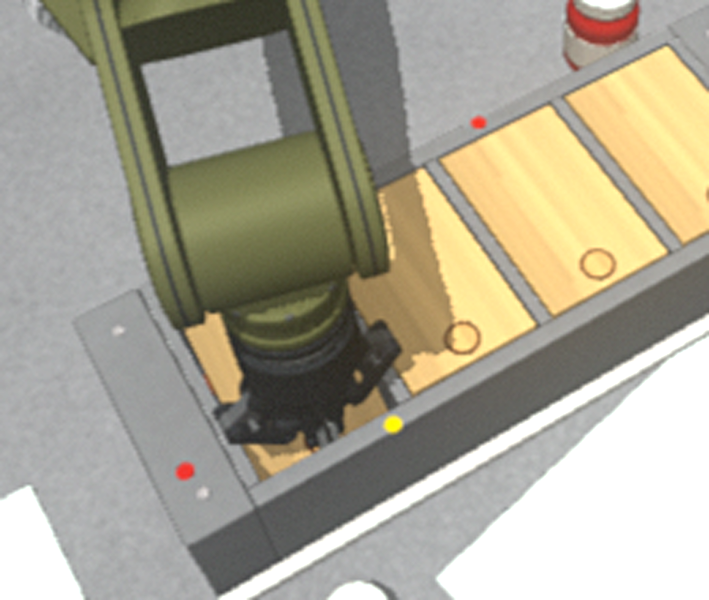

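Board 4 is the hatch: its far end has sunk below the rim under the fingers (about (330,440) in the crop), and the raised near edge is hidden behind the wrist. I'll lift, go to the near side and lower.

Request:
{"op": "apply_moves", "data": {"steps": [[1,0,0,-0.04,0,0,0],[1,0,0,-0.055,0,0,0],[1,0,0,-0.05,0,0,0],[1,0,0,0,0,0,0],[1,0.052,0,0,0,0,0],[1,0.052,0,0,0,0,0],[1,0.051,0,0,0,0,0],[1,0,0,0,0,0,0]]}}

```text
time_s: 14.6
tcp_pos: [0.4129, -0.1367, 0.1986]
orientation: [[-0.993, 0.119, -0.005], [0.119, 0.993, 0.001], [0.005, 0.0, -1.0]]
force: [-0.1, -0.4, 0.1]
width: -0.001
gripper_force: 0.0
```

Run:
```python
from workcell import *
from h import *
a=snapshot("scene")["image"][110:330,60:320,::-1]
cv2.imwrite("pics/h2.png",np.clip(cv2.resize(a,(709,600),interpolation=cv2.INTER_CUBIC)*1.4,0,255).astype(np.uint8))
```

```text
(no output)
```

View pics/h2.png

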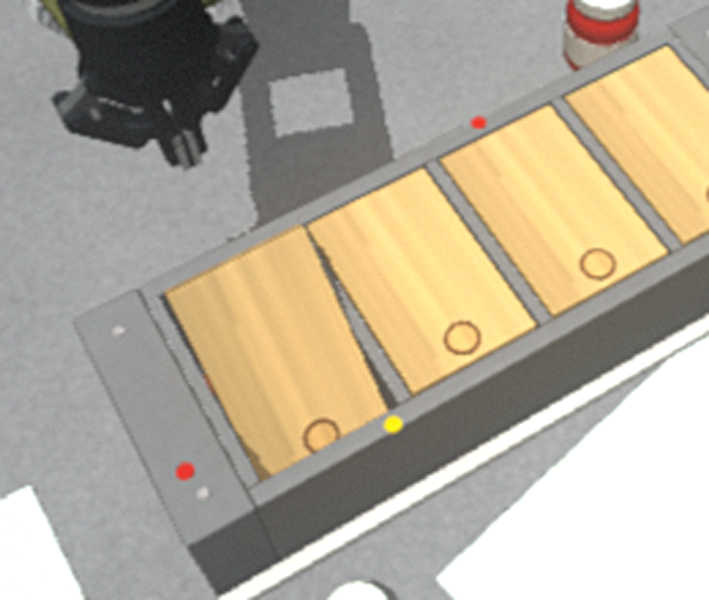

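```bash
cat >> h.py <<'E'
def pr(s,X):
    c=np.array(s["R"])@X+np.array(s["t"]);f=192/np.tan(np.radians(s["vertical_fov"])/2);return c[:2]/c[2]*f+[s["cx"],s["cy"]]
ex=np.array([.993,-.118,0]);ey=np.array([.118,.993,0]);ez=np.array([0,0,1.])
ax4=np.array([.529,.0206,.105])+.020*ex-.171*ey
def corner(th,sy,u=-.1,w=.015):
    c,q=np.cos(th),np.sin(th); return ax4+(u*c+w*q)*ex+(-u*q+w*c)*ez+sy*.05*ey
E
python3 - <<'E'
from workcell import *
from h import *
s=snapshot("scene")
for th in (0,.2,.3,.4,.5,.6,.7,.8,.9): print(th,*[pr(s,corner(th,y)).round(1) for y in(-1,1)],"mark",pr(s,corner(th,0,.042)).round(1))
E
```

```text
0 [118.9 218.3] [165.2 195.3] mark [175.6 263. ]
0.2 [117.7 215.1] [164.9 191.8] mark [176.7 265.8]
0.3 [117.4 214.2] [165.2 190.7] mark [177.1 267. ]
0.4 [117.4 213.7] [165.7 190. ] mark [177.4 267.9]
0.5 [117.6 213.8] [166.4 189.7] mark [177.6 268.7]
0.6 [118.1 214.3] [167.4 190. ] mark [177.6 269.2]
0.7 [118.9 215.3] [168.6 190.7] mark [177.6 269.6]
0.8 [119.9 216.8] [170.1 191.9] mark [177.4 269.7]
0.9 [121.2 218.8] [171.8 193.6] mark [177.1 269.6]
```

The near corners at (120.5,217.4) and (171.8,193.2) match a tilt of about 0.85, with the edge near z 0.18. I'll lower and push.

Request:
{"op": "apply_moves", "data": {"steps": [[1,0,0,0.035,0,0,0],[1,0,0,0.033,0,0,0],[1,0,0,0,0,0,0],[1,-0.015,0,0,0,0,0],[1,-0.015,0,0,0,0,0],[1,-0.01,0,0,0,0,0],[1,-0.01,0,0,0,0,0],[1,0,0,0,0,0,0]]}}

```text
time_s: 15.7
tcp_pos: [0.4677, -0.1436, 0.1341]
orientation: [[-0.993, 0.117, 0.001], [0.117, 0.993, -0.0], [-0.001, -0.0, -1.0]]
force: [0.2, 0.1, 0.7]
width: 0.001
gripper_force: 0.0
```

Request:
{"op": "apply_moves", "data": {"steps": [[1,-0.01,0,-0.003,0,0,0],[1,-0.01,0,-0.003,0,0,0],[1,-0.01,0,-0.003,0,0,0],[1,0,0,0,0,0,0]]}}

```text
time_s: 16.2
tcp_pos: [0.4976, -0.1471, 0.1431]
orientation: [[-0.993, 0.117, 0.001], [0.117, 0.993, -0.0], [-0.001, -0.0, -1.0]]
force: [0.1, -0.3, -0.2]
width: -0.001
gripper_force: 0.0
```

Run:
```python
from workcell import *
from h import *
S=snapshot("scene");a=S["image"][110:330,60:320,::-1]
cv2.imwrite("pics/h3.png",np.clip(cv2.resize(a,(709,600),interpolation=cv2.INTER_CUBIC)*1.4,0,255).astype(np.uint8))
for th in (.85,1.,1.1,1.2,1.3,1.4,1.5,1.6): print(th,*[((pr(S,corner(th,y))-[60,110])*2.727).round(0) for y in(-1,1)])
print(observe()["force"])
```

```text
0.85 [165. 294.] [303. 226.]
1.0 [171. 304.] [310. 234.]
1.1 [176. 312.] [316. 241.]
1.2 [181. 321.] [323. 250.]
1.3 [187. 332.] [329. 260.]
1.4 [194. 344.] [337. 271.]
1.5 [201. 356.] [344. 282.]
1.6 [208. 369.] [352. 295.]
[ 0.27043176 -0.62441556 -0.24396974]
```

View pics/h3.png

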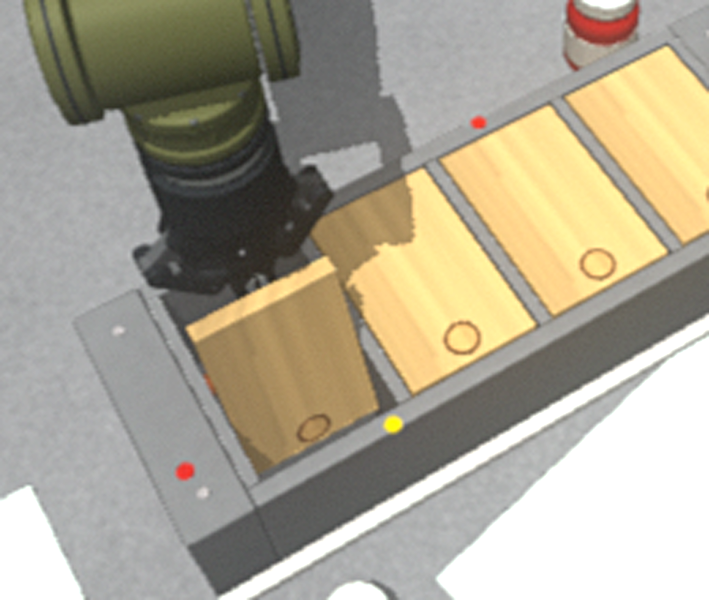

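The hatch is at about 1.35 (near corners (188,340) and (332,272) in the crop), with the fingers behind its raised edge as planned. I'll push on slowly.

Request:
{"op": "apply_moves", "data": {"steps": [[1,-0.008,0,-0.001,0,0,0],[1,-0.008,0,-0.001,0,0,0],[1,-0.006,0,0,0,0,0],[1,-0.005,0,0,0,0,0],[1,0,0,0,0,0,0]]}}

```text
time_s: 16.88
tcp_pos: [0.5238, -0.1502, 0.1448]
orientation: [[-0.993, 0.117, 0.001], [0.117, 0.993, -0.0], [-0.001, -0.0, -1.0]]
force: [0.1, 0.1, -0.3]
width: 0.0
gripper_force: 0.0
```

Run:
```python
from workcell import *
from h import *
S=snapshot("scene");a=S["image"]
h=cv2.cvtColor(a,cv2.COLOR_RGB2HSV);m=cv2.inRange(h,(8,60,40),(28,200,255));m[:,:95]=0;m[:,240:]=0
for c in cv2.findContours(m,cv2.RETR_EXTERNAL,cv2.CHAIN_APPROX_NONE)[0]:
    if cv2.contourArea(c)>300: print(cv2.contourArea(c),cv2.approxPolyDP(c,3,True)[:,0].tolist())
for th in (1.4,1.5,1.6,1.7): print(th,*[pr(S,corner(th,y,w=w)).round(1) for y in(-1,1) for w in (0,.015)])
```

```text
5341.5 [[215, 171], [186, 185], [188, 194], [181, 203], [178, 198], [183, 216], [135, 241], [135, 249], [151, 277], [195, 253], [192, 225], [211, 255], [239, 239], [239, 204]]
323.5 [[238, 159], [221, 169], [239, 194]]
622.0 [[116, 73], [112, 78], [111, 74], [95, 76], [95, 102], [128, 95], [124, 95], [124, 85], [119, 83]]
1.4 [127.8 230.1] [131.1 236. ] [179.7 203.9] [183.4 209.2]
1.5 [130.1 234.2] [133.6 240.6] [182.2 207.6] [186.1 213.5]
1.6 [132.5 238.6] [136.3 245.5] [184.8 211.7] [188.9 218.1]
1.7 [135.1 243.3] [139.  250.6] [187.6 216.1] [191.7 223. ]
```

The corners (135,241) and (135,249) correspond to about 1.65. I'll retreat straight back and then up.

Request:
{"op": "apply_moves", "data": {"steps": [[1,0.01,0,0,0,0,0],[1,0.03,0,0,0,0,0],[1,0.05,0,0,0,0,0],[1,0.04,0,-0.03,0,0,0],[1,0,0,-0.05,0,0,0],[1,0,0,-0.05,0,0,0],[1,0,0,0,0,0,0],[1,0,0,0,0,0,0]]}}

```text
time_s: 17.92
tcp_pos: [0.3937, -0.1346, 0.2744]
orientation: [[-0.993, 0.118, 0.0], [0.118, 0.993, -0.0], [-0.0, -0.0, -1.0]]
force: [-0.1, -0.7, -0.0]
width: -0.001
gripper_force: 0.0
```

Run:
```python
from workcell import *
from h import *
S=snapshot("scene");a=S["image"][:,:,::-1]
cv2.imwrite("pics/h4.png",cv2.resize(a,(768,576),interpolation=cv2.INTER_CUBIC))
for th in (1.5,1.6,1.7): print(th,*[(pr(S,corner(th,y,w=w))*1.5).round(1) for y in(-1,1) for w in (0,.015)])
```

```text
1.5 [195.1 351.3] [200.4 360.9] [273.3 311.4] [279.2 320.3]
1.6 [198.7 357.9] [204.4 368.2] [277.3 317.5] [283.4 327.2]
1.7 [202.6 364.9] [208.6 375.9] [281.3 324.2] [287.6 334.5]
```

View pics/h4.png

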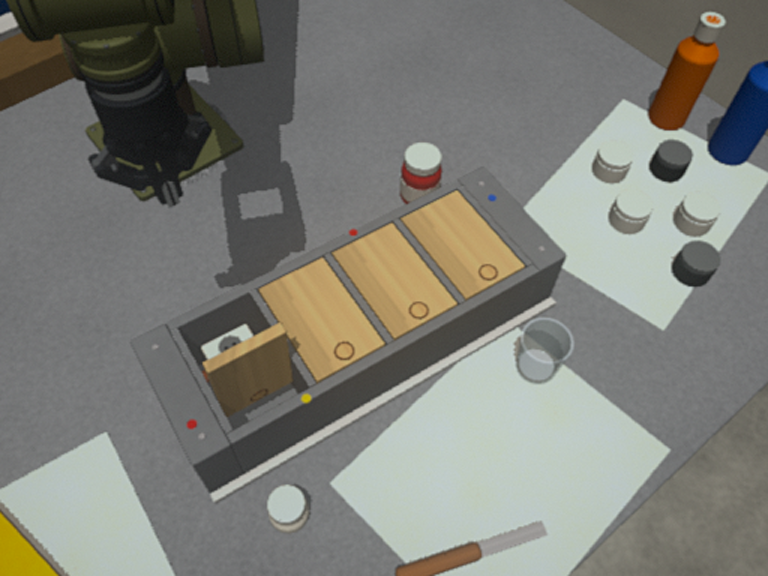

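The hatch stands open at about 1.68 (top edge from (206,365) to (285,328)), with the socket visible below it. The jar, pot and glass are where they were, and the arm is clear.

```bash
python3 -c "
from workcell import *
print(finish_job())"
```

```text
the job is handed in; nothing more can be done
None
```

The hatch was the rightmost board (place 4); it now stands open by itself at about 1.68 rad, leaning a little back, with nothing else moved, and the job was handed in at about 18 s.

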